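# Ratchet the kit turntable round to the loudspeaker

### The job

Work the lever of the ratchet turntable, one tooth per stroke, until the nest holding the loudspeaker stands at the fixed steel pointer, then leave it there. Push only on the lever: do not turn the table itself or touch the parts lying on it. It turns one way only (counter-clockwise from above), so stop at the right tooth.

Things in the scene. Friction and masses are not known exactly. Their poses are not given: they have to be found in the camera images.
- turntable: Aluminium disc, 208 mm across, top 44 mm up, on a 15-tooth steel ratchet wheel 244 mm across. Five nests 72 degrees apart carry different parts, fixed, none over 75 mm up. Origin on the turning axis at bench level; x axis points to the loudspeaker, z up. Stiff, stays where left. A full lever stroke turns it one tooth, 24 degrees, counter-clockwise; the first may turn it 0 to 28.
- loudspeaker (a point): Top centre of the loudspeaker on the turntable (round, 52 mm across, dark rim, pale cone, black dome), 68 mm from the turning axis, 64 mm above the bench. It starts 28 to 110 degrees short of the pointer; full strokes end on tooth positions, one of them exactly at the pointer. A spare one like it lies loose on the bench and is not meant.
- work_spot (a point): Where the loudspeaker's centre has to be: point on the disc's top face, 68 mm from the turning axis, 44 mm above the bench, on the line of the fixed steel pointer, which stands outside the disc opposite the lever, 56 mm high, and points at the turning axis. Fixed; x axis points from the turning axis to the pointer, z up.
- handle (a point): Top centre of the lever's upright black round handle: 18 mm thick, 34 to 125 mm above the bench, 172 mm from the turning axis, about which it swings. x axis points out from that axis, y the way to push, z up. Stroke 28 degrees between stops, from 14 degrees before to 14 past the line opposite the pointer, 4 to 7 N. A spring returns it; let it go back to rest before the next stroke.

How it is judged (in metres and radians):
At the end, for the whole second after the job is handed in: The loudspeaker on the turntable is within 13 mm (about 11 degrees) of the work spot at the pointer and the turntable is at rest (horizontal distance between loudspeaker and work_spot below 0.013 m and angular speed of turntable below 0.05 rad/s); the robot touches nothing.
It fails at once if the robot pushes on the turntable itself or on the parts on it (over 2 N) (contact force between any of the fingers, the arm and turntable above 2 N).
It also fails if it takes over 45 s, if anything falls off the work surface, if the arm or the gripper's body presses on something with over 40 N, if the wrist force passes 120 N, or if a joint passes its speed limit or range.

### The arm

A 6-joint arm with a two-finger parallel gripper is mounted at the origin on the work surface. World frame = base frame: x ahead of the robot, y to its left, z up, the work surface at z = 0. Lengths are in mm, angles in degrees, forces in N, time in s.
With the tool pointing down it reaches from about 350 to 850 mm from the base axis. Payload 8.1 kg.
Tool frame: the origin (TCP) lies at the very end of the fingers, on their centre line; the grasp point (between the pads) lies 19 mm behind it; z points along the fingers, y is the line along which they close (so a half turn about z gives the same grasp; the last joint's range is limited). The gripper opens to 85 mm and grips with 20 to 120 N. Pads are 22 mm wide; open, the fingers measure 114 mm over their backs; the gripper's body (76 mm by 85 mm) begins 54 mm behind the grasp point. The pads swing forward as they close: fully open they stand 13 mm farther back than shut.
Start: joints at [-4.893, 7.471, 85.268, -0, 87.261, -4.893], TCP at [600.004, 0.022, 231.292] pointing down, gripper open.
Joint ranges: [-169.43, 169.43], [-51.17, 129.36], [1.28, 143.12], [-76.62, 256.62], [0, 156.53], [-152.29, 152.29]. Speed limits (degrees/s): [136.94, 136.94, 159.86, 180, 180, 180].

### API

Orientations are given as [roll, pitch, yaw] about the fixed x, y, z axes, in that order (R = Rz(yaw) Ry(pitch) Rx(roll)).
In Python, from bench import * gives the robot as it stands.
- The arm moves only by the tool play_rows, never from a script. Its argument "increments" is a list of rows, each a list of 3 entries, a list of its own where there are three numbers: the gripper's target within -1 to 1 (fully open at 1, half-way at 0, shut at -1), then the shift along the tool's x, y, z in mm, then the turn about the tool's z in rad. A call has 1 to 12 rows; each row shifts and turns the commanded pose from where the row before left it, along the tool's axes as they then stand; what a row does not reach is not made up. A row lasts 1/12 s, in which the tool goes at most 41.7 mm and 7.16 degrees, less where a joint would pass 70% of its speed; a pose out of reach is approached as far as the arm can. A call is refused whole if a number of a shift passes 41.7 or a number of a turn 0.125, either way. A call with a gripper value outside its range is refused whole. The fingers move at their own pace and stop on an object; "force" is the grip in N (left out, the last holds). Time passes only in rows, so rows that do not move let the fingers close. It gives the time, the measured TCP pose, the force, the opening and the grip force at its end, in the units of the state.
- sense(): the state, without advancing time (a new reading comes with each control period).
- snapshot(name): name is "scene" or "side" or "wrist"; returns a dict with "color" (400x640x3 uint8, red, green, blue), "intrinsics" (3x3 intrinsics, pixels), "k1" (the pictures are not rectified: a ray, as slopes to the right and down, at radius r is drawn at 1 + k1 r^2 times it, then the intrinsics apply), "world_from_camera" (4x4, takes a point from camera to world coordinates). Camera axes: x right, y down, z forward; pixel columns grow to the right and rows downward; lengths in mm; the calibration is good to about 2 mm. A picture is of the moment at which its call begins. There is no depth.
- hand_in(): hands the job in; it is judged then, once.
Trained networks look in a picture, given as the dict that the camera call returned (one of the last four; its "shot" number tells which), for a name from the list of things; names that differ only in an ending like _2 or _b are one class to them, and where a whole thing is asked for, a point or a joint stands for the part that bears it (a point fixed in the world has none). Each returns a list of dicts, best first, with "p" (0 to 1); they miss things now and then, are a little off and sometimes report something else, mostly with a low value. They report only what shows in the picture. A call takes as long as a camera call.
- find_in(query, picture): "xyz" ([x, y, z] in mm, in the coordinates of the camera as it stood for that picture, good to about 4 mm: the middle of the surface that is visible of it).
- regions_of(query, picture): "mask" (400x640 bool, what is visible of it).
- pinpoint(query, picture): "xyz" ([x, y, z] in mm, in the coordinates of the camera as it stood for that picture, good to about 4 mm: a listed point, or the origin of a listed thing).
The state is a dict: "time": time; "joint_pos": joint angles; "qd": joint speeds; "joint_efforts": joint torques, N m; "tool_pos": TCP position; "tcp_rot": TCP orientation; "ft_force": force on the tool from outside, world axes, zero at the start; "wrist_torque": the same for the moment, N m; "finger_gap": finger opening in mm; "grip_force": force on a finger pad.
Only numpy, scipy, OpenCV 4.12 (cv2) and the standard library are available. Lean on these libraries where they do the work, as an engineer would, in place of code of your own. Each camera call takes 0.05 s, during which the arm holds its last target. There are 200 camera calls.

## Working session

There is one attempt and no reset: what is moved stays moved. The work goes in short steps, Python scripts to look and compute and a tool call to move; the robot and the scene stay as the last step left them, time stands still between calls to the robot, and variables do not carry over. Pictures are saved under pics/ and viewed, at most 10 in all, crops included, and the job is handed in when it is done.

Besides the shell and the picture viewer there is one more tool, called in YAML: its name, and indented under it one key for each argument. play_rows: Moves the arm, as the interface text tells. Its arguments: {"type":"object","properties":{"increments":{"type":"array","items":{"type":"array"}},"force":{"type":"number"}},"required":["increments"]}

```bash
mkdir -p pics; cat > h.py <<'E'
from bench import *
import numpy as np, cv2
def w(p,s): 
    T=np.array(s["world_from_camera"]); return T[:3,:3]@np.array(p)+T[:3,3]
def look(cam,qs=("turntable","loudspeaker","work_spot","handle"),save=None):
    s=snapshot(cam)
    if save: cv2.imwrite("pics/"+save,cv2.cvtColor(s["color"],cv2.COLOR_RGB2BGR))
    for q in qs:
        for d in pinpoint(q,s)[:2]: print(cam,q,round(d["p"],2),w(d["xyz"],s).round(0))
    return s
E
python3 - <<'E'
from h import *
look("scene",save="a.png"); look("side",save="b.png")
x=sense(); print(x["time"],x["tool_pos"],x["tcp_rot"],x["finger_gap"])
E
```

```text
scene turntable 0.96 [620.  -9.  -1.]
scene loudspeaker 0.84 [653. -68.  67.]
scene work_spot 0.86 [684.   3.  47.]
scene handle 0.97 [447. -12. 124.]
side turntable 0.89 [623. -13.   1.]
side loudspeaker 0.93 [654. -70.  65.]
side work_spot 0.76 [690.   8.  44.]
side handle 0.58 [451. -14. 125.]
0.5 [5.99990050e+02 1.49442813e-02 2.31274695e+02] [-1.79997902e+02 -7.30938237e-04  8.99993832e+01] 85.49936456033019
```

View pics/a.png

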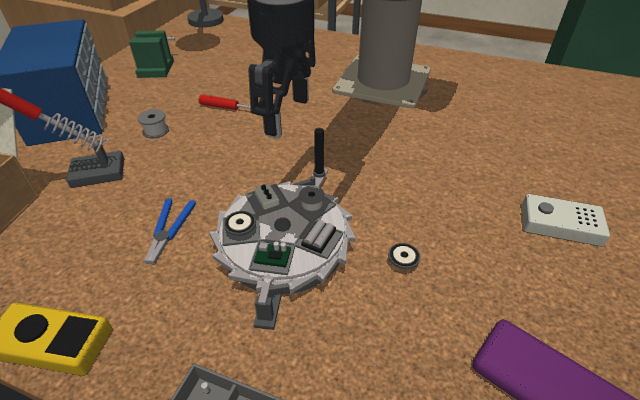

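View pics/b.png

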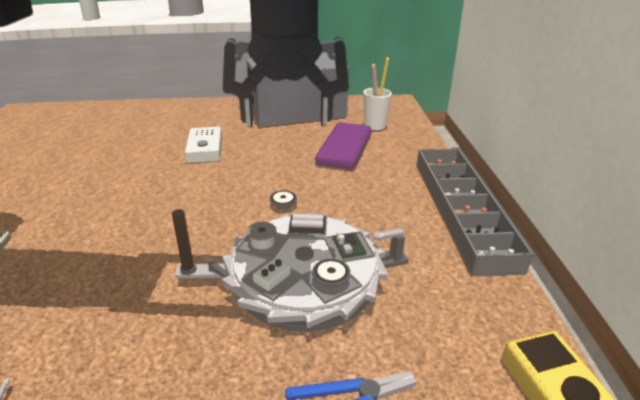

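Pictures: the scene view has the turntable at about (283,230). The mounted loudspeaker is at (239,221), the pointer at (265,300), the handle at (319,150) and the spare at (404,256). The networks agree with this. The axis is about (621,-11), the pointer direction about 14°, the loudspeaker at about -61°, and the handle rests at 180°, so I push it toward -y.

play_rows:
  increments:
    - [-1,[20,-38,0],0]
    - [-1,[20,-38,0],0]
    - [-1,[5,-38,0],0]
    - [-1,[0,-37,0],0]
    - [-1,[0,0,36],0]
    - [-1,[0,0,36],0]
    - [-1,[0,0,36],0]
    - [-1,[0,0,36],0]
    - [-1,[0,0,0],0]
    - [-1,[0,0,0],0]
    - [-1,[0,0,0],0]
    - [-1,[0,0,0],0]
  force: 40

```text
time: 1.5
tool_pos: [453.5, 43.8, 90.2]
tcp_rot: [179.7, 0.0, 90.0]
ft_force: [0.2, 0.2, -0.1]
finger_gap: 0.2
grip_force: 0.0
```

```bash
python3 - <<'E'
from h import *
look("side",("handle","turntable","loudspeaker","work_spot"),save="c.png"); look("scene",("handle","turntable","loudspeaker","work_spot"))
E
```

```text
side handle 0.97 [452. -12. 122.]
side turntable 0.72 [625. -11.   2.]
side loudspeaker 0.91 [655. -72.  63.]
side work_spot 0.72 [687.   8.  42.]
scene handle 0.81 [448. -12. 126.]
scene turntable 0.74 [620. -10.  -3.]
scene loudspeaker 0.71 [656. -72.  63.]
scene work_spot 0.73 [687.   2.  46.]
```

View pics/c.png

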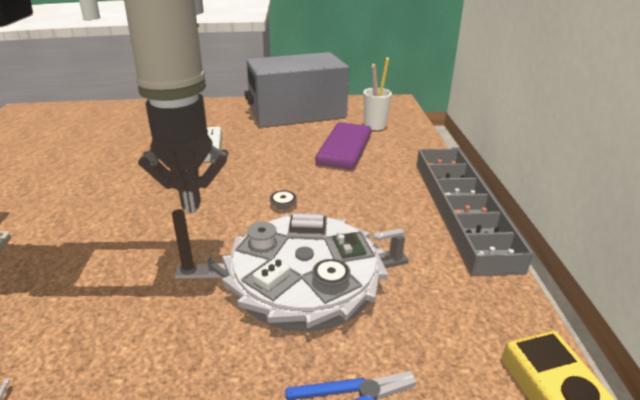

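The shut fingers are at (190,200), just behind the handle at (183,240) and clear of the disc. First stroke.

play_rows:
  increments:
    - [-1,[-17,-2,3],0]
    - [-1,[-15,0,2],0]
    - [-1,[-8.6,-0.8,0],-0.05]
    - [-1,[-8.6,-0.8,0],-0.05]
    - [-1,[-8.6,-0.8,0],-0.05]
    - [-1,[-8.6,-0.8,0],-0.05]
    - [-1,[-8.6,-0.8,0],-0.05]
    - [-1,[-8.6,-0.8,0],-0.05]
    - [-1,[-8.6,-0.8,0],-0.05]
    - [-1,[-8.6,-0.8,0],-0.05]
    - [-1,[-8.6,-0.8,0],-0.05]
    - [-1,[0,0,0],0]

```text
time: 3.0
tool_pos: [457.1, -65.3, 81.9]
tcp_rot: [-179.9, -0.1, 115.9]
ft_force: [-1.1, 2.8, -0.0]
finger_gap: -0.2
grip_force: 0.0
```

```bash
python3 - <<'E'
from h import *
look("side",("handle","loudspeaker"),save="d.png"); look("scene",("handle","loudspeaker"))
E
```

```text
side handle 0.74 [469. -86. 123.]
side loudspeaker 0.94 [674. -53.  65.]
scene handle 0.68 [467. -81. 125.]
scene loudspeaker 0.63 [676. -52.  64.]
```

View pics/d.png

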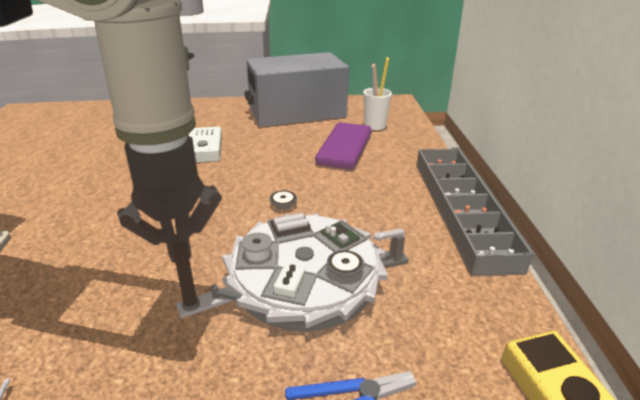

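The handle is near 205°, the speaker has moved to about -38°, and the lever force is about 3 N. I'll creep to the stop.

play_rows:
  increments:
    - [-1,[-4,-0.4,0],-0.02]
    - [-1,[-4,-0.4,0],-0.02]
    - [-1,[0,0,0],0]

```text
time: 3.55
tool_pos: [460.1, -72.1, 82.1]
tcp_rot: [-180.0, -0.0, 118.1]
ft_force: [-2.6, 4.1, 1.0]
finger_gap: 0.1
grip_force: 0.0
```

play_rows:
  increments:
    - [-1,[-3,-0.3,0],-0.015]
    - [-1,[0,0,0],0]
    - [-1,[0,0,0],0]

```text
time: 3.8
tool_pos: [460.7, -74.4, 81.9]
tcp_rot: [-179.9, -0.1, 118.9]
ft_force: [-4.9, 3.6, 1.3]
finger_gap: -0.1
grip_force: 0.0
```

play_rows:
  increments:
    - [-1,[-3,-0.3,0],0]
    - [-1,[0,0,0],0]
    - [-1,[0,0,0],0]

```text
time: 4.05
tool_pos: [461.4, -75.4, 81.6]
tcp_rot: [-180.0, -0.3, 118.9]
ft_force: [-5.4, 13.2, 2.8]
finger_gap: 0.2
grip_force: 0.0
```

```bash
python3 - <<'E'
from h import *
look("side",("handle","loudspeaker")); look("scene",("handle","loudspeaker"))
E
```

```text
side handle 0.86 [472. -96. 124.]
side loudspeaker 0.9 [680. -49.  67.]
side loudspeaker 0.5 [683.  10.  45.]
scene handle 0.83 [469. -92. 124.]
scene handle 0.72 [677. -49.  64.]
scene loudspeaker 0.93 [679. -51.  63.]
```

The stop is reached (13 N) and the speaker is at about -34°, 48° (two teeth) short. Returning.

play_rows:
  increments:
    - [-1,[9,0.5,0],0.015]
    - [-1,[8.6,0.8,0],0.05]
    - [-1,[8.6,0.8,0],0.05]
    - [-1,[8.6,0.8,0],0.05]
    - [-1,[8.6,0.8,0],0.05]
    - [-1,[8.6,0.8,0],0.05]
    - [-1,[8.6,0.8,0],0.05]
    - [-1,[8.6,0.8,0],0.05]
    - [-1,[8.6,0.8,0],0.05]
    - [-1,[8.6,0.8,0],0.05]
    - [-1,[15,0.8,0],0.04]
    - [-1,[10,0,0],0]

```text
time: 5.35
tool_pos: [444.4, 31.7, 82.7]
tcp_rot: [179.9, 0.0, 89.8]
ft_force: [0.0, 0.0, -0.9]
finger_gap: 0.1
grip_force: 0.0
```

play_rows:
  increments:
    - [-1,[0,0,0],0]
    - [-1,[0,0,0],0]
    - [-1,[0,0,0],0]
    - [-1,[0,0,0],0]
    - [-1,[0,0,0],0]
    - [-1,[0,0,0],0]

```text
time: 5.85
tool_pos: [443.9, 30.4, 82.3]
tcp_rot: [-180.0, 0.0, 90.0]
ft_force: [-0.6, -1.0, 0.5]
finger_gap: -0.2
grip_force: 0.0
```

```bash
python3 - <<'E'
from h import *
look("side",("handle","loudspeaker")); look("scene",("handle","loudspeaker"))
E
```

```text
side handle 0.69 [451. -16. 124.]
side loudspeaker 0.8 [674. -47.  66.]
scene handle 0.88 [449.  -9. 126.]
scene loudspeaker 0.89 [677. -50.  62.]
```

Handle at rest. Second stroke.

play_rows:
  increments:
    - [-1,[-10,4,0],0]
    - [-1,[-10,1,0],0]
    - [-1,[-8.6,-0.8,0],-0.05]
    - [-1,[-8.6,-0.8,0],-0.05]
    - [-1,[-8.6,-0.8,0],-0.05]
    - [-1,[-8.6,-0.8,0],-0.05]
    - [-1,[-8.6,-0.8,0],-0.05]
    - [-1,[-8.6,-0.8,0],-0.05]
    - [-1,[-8.6,-0.8,0],-0.05]
    - [-1,[-8.6,-0.8,0],-0.05]
    - [-1,[-8.6,-0.8,0],-0.05]
    - [-1,[-5,-0.4,0],-0.03]

```text
time: 7.15
tool_pos: [458.3, -71.6, 82.0]
tcp_rot: [-179.9, -0.1, 117.6]
ft_force: [-4.0, 4.3, 1.3]
finger_gap: -0.3
grip_force: 0.0
```

play_rows:
  increments:
    - [-1,[-3,-0.3,0],-0.015]
    - [-1,[0,0,0],0]
    - [-1,[0,0,0],0]

```text
time: 7.4
tool_pos: [459.5, -73.7, 81.9]
tcp_rot: [-179.9, -0.0, 118.3]
ft_force: [-2.7, 1.8, 0.3]
finger_gap: 0.1
grip_force: 0.0
```

play_rows:
  increments:
    - [-1,[-3,-0.2,0],-0.01]
    - [-1,[0,0,0],0]
    - [-1,[-1.5,0,0],0]
    - [-1,[0,0,0],0]

```text
time: 7.73
tool_pos: [460.8, -75.6, 81.7]
tcp_rot: [-179.9, -0.2, 118.9]
ft_force: [-7.2, 12.0, 3.3]
finger_gap: 0.1
grip_force: 0.0
```

```bash
python3 - <<'E'
from h import *
look("side",("handle","loudspeaker")); look("scene",("handle","loudspeaker"))
E
```

```text
side handle 0.64 [469. -96. 123.]
side handle 0.3 [688. -23.  67.]
side loudspeaker 0.97 [685. -22.  68.]
scene handle 0.74 [469. -90. 123.]
scene loudspeaker 0.67 [690. -23.  64.]
```

At the stop; the speaker is at about -10°, one tooth short. Return, then the last stroke.

play_rows:
  increments:
    - [-1,[9,0.5,0],0.015]
    - [-1,[8.6,0.8,0],0.05]
    - [-1,[8.6,0.8,0],0.05]
    - [-1,[8.6,0.8,0],0.05]
    - [-1,[8.6,0.8,0],0.05]
    - [-1,[8.6,0.8,0],0.05]
    - [-1,[8.6,0.8,0],0.05]
    - [-1,[8.6,0.8,0],0.05]
    - [-1,[8.6,0.8,0],0.05]
    - [-1,[8.6,0.8,0],0.05]
    - [-1,[15,0.8,0],0.04]
    - [-1,[10,0,0],0]

```text
time: 9.03
tool_pos: [443.8, 32.1, 82.7]
tcp_rot: [179.9, 0.0, 89.9]
ft_force: [-0.0, 0.1, -0.4]
finger_gap: -0.1
grip_force: 0.0
```

play_rows:
  increments:
    - [-1,[0,0,0],0]
    - [-1,[0,0,0],0]
    - [-1,[0,0,0],0]
    - [-1,[0,0,0],0]
    - [-1,[0,0,0],0]
    - [-1,[0,0,0],0]

```text
time: 9.53
tool_pos: [443.2, 31.0, 82.3]
tcp_rot: [-180.0, 0.0, 90.0]
ft_force: [-0.7, -0.1, 0.2]
finger_gap: 0.0
grip_force: 0.0
```

```bash
python3 - <<'E'
from h import *
look("side",("handle","loudspeaker","work_spot"),save="e.png"); look("scene",("handle","loudspeaker","work_spot"))
E
```

```text
side handle 0.69 [452. -14. 122.]
side loudspeaker 0.76 [688. -24.  66.]
side work_spot 0.91 [683.   8.  46.]
scene handle 0.89 [450. -13. 126.]
scene loudspeaker 0.93 [689. -23.  61.]
scene work_spot 0.84 [685.   8.  47.]
scene work_spot 0.31 [690. -24.  66.]
```

View pics/e.png

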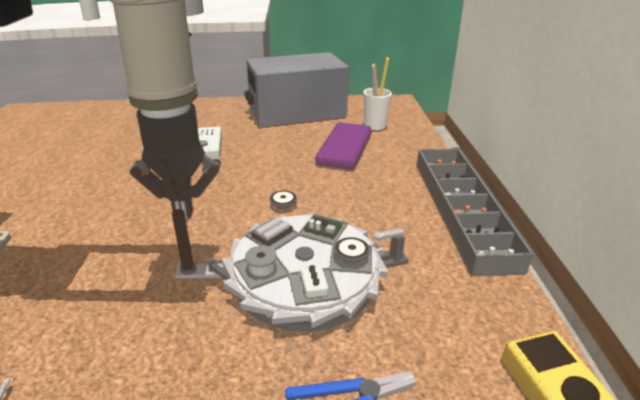

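The speaker is at (351,250), one tooth (about 31 mm) short of the line from the hub (305,254) to the pointer tip (378,236). The handle is at rest. Last stroke.

play_rows:
  increments:
    - [-1,[-10,4,0],0]
    - [-1,[-10,2,0],0]
    - [-1,[-8.6,-0.8,0],-0.05]
    - [-1,[-8.6,-0.8,0],-0.05]
    - [-1,[-8.6,-0.8,0],-0.05]
    - [-1,[-8.6,-0.8,0],-0.05]
    - [-1,[-8.6,-0.8,0],-0.05]
    - [-1,[-8.6,-0.8,0],-0.05]
    - [-1,[-8.6,-0.8,0],-0.05]
    - [-1,[-8.6,-0.8,0],-0.05]
    - [-1,[-8.6,-0.8,0],-0.05]
    - [-1,[-5,-0.4,0],-0.03]

```text
time: 10.93
tool_pos: [458.7, -71.0, 82.0]
tcp_rot: [-179.9, -0.1, 117.6]
ft_force: [-4.4, 3.6, 0.7]
finger_gap: -0.1
grip_force: 0.0
```

play_rows:
  increments:
    - [-1,[-3,-0.3,0],-0.015]
    - [-1,[0,0,0],0]
    - [-1,[-3,-0.2,0],-0.01]
    - [-1,[0,0,0],0]
    - [-1,[-1.5,0,0],0]
    - [-1,[0,0,0],0]

```text
time: 11.43
tool_pos: [461.0, -75.3, 81.6]
tcp_rot: [-179.9, -0.3, 118.9]
ft_force: [-7.0, 11.9, 3.7]
finger_gap: -0.2
grip_force: 0.0
```

play_rows:
  increments:
    - [-1,[9,0.5,0],0.015]
    - [-1,[8.6,0.8,0],0.05]
    - [-1,[8.6,0.8,0],0.05]
    - [-1,[8.6,0.8,0],0.05]
    - [-1,[8.6,0.8,0],0.05]
    - [-1,[8.6,0.8,0],0.05]
    - [-1,[8.6,0.8,0],0.05]
    - [-1,[8.6,0.8,0],0.05]
    - [-1,[8.6,0.8,0],0.05]
    - [-1,[8.6,0.8,0],0.05]
    - [-1,[15,0.8,0],0.04]
    - [-1,[10,0,0],0]

```text
time: 12.43
tool_pos: [444.0, 32.4, 82.6]
tcp_rot: [179.9, 0.0, 89.8]
ft_force: [-0.8, -0.7, -0.0]
finger_gap: 0.1
grip_force: 0.0
```

play_rows:
  increments:
    - [-1,[10,0,0],0]
    - [-1,[0,0,0],0]
    - [-1,[0,0,0],0]
    - [-1,[0,0,0],0]
    - [-1,[0,0,0],0]
    - [-1,[0,0,0],0]

```text
time: 12.93
tool_pos: [443.6, 41.5, 82.3]
tcp_rot: [180.0, 0.0, 90.0]
ft_force: [-0.3, 0.5, -0.2]
finger_gap: 0.1
grip_force: 0.0
```

```bash
python3 - <<'E'
from h import *
look("side",("handle","loudspeaker","work_spot"),save="f.png"); look("scene",("handle","loudspeaker","work_spot"))
E
```

```text
side handle 0.58 [451. -13. 124.]
side loudspeaker 0.82 [684.   8.  64.]
side work_spot 0.87 [684.   9.  45.]
scene handle 0.84 [448. -10. 126.]
scene loudspeaker 0.87 [687.   8.  62.]
scene work_spot 0.77 [688.   5.  48.]
scene work_spot 0.71 [687.   4.  60.]
```

View pics/f.png

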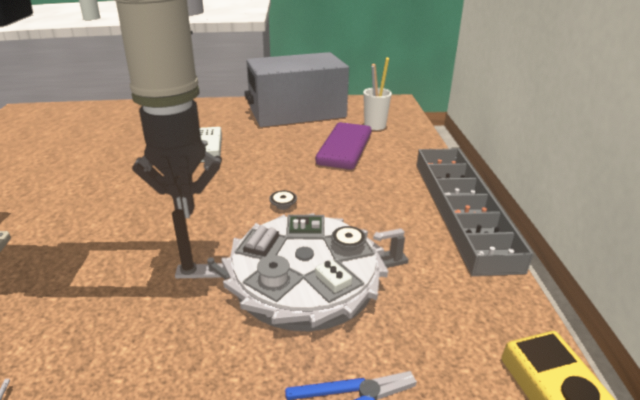

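The speaker at (349,238) now stands right at the pointer tip at (378,236), within about 3 mm of the work spot. The fingers are clear of the handle.

```bash
python3 -c "
from bench import *
print(hand_in())"
```

```text
the job is handed in; nothing more can be done
None
```

The job is handed in: after three full lever strokes the loudspeaker stands at the pointer, within about 3 mm of the work spot by the camera estimate, and the arm is clear of the lever and table; the hand-in gave no verdict.

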